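Line up four parts by height on the inspection rail

TASK

Set the four loose parts out on the inspection rail in order of height for the gauge check: the tallest on the white plate next to the upright steel stop, then each next shorter one on the following plate, the shortest on the plate farthest from the stop. Each part should stand upright in the middle of its own plate, let go and at rest; the oil bottle must stay standing where it is.

Things in the scene. Friction and masses are not known exactly. Their poses are not given: they have to be found in the camera images.
- housing_block: tall block, black and bare metal, 39 (x) x 27 (y) x 57 (z) mm, the tallest part; stands upright on the bench; origin at the centre of its underside, z up; loose. It is the only one standing by itself near the rail (a close-packed black stack of similar blocks far to the left is not part of the job)
- sleeve: open-topped polished metal rectangular sleeve, 38 (x) x 26 (y) x 36 (z) mm, second tallest; grip it from outside (nothing goes into it); origin at the centre of its underside, z up; loose
- step_block: small brass staircase-shaped block, 20 (x) x 36 (y) x 26 (z) mm, third tallest; steps run along y, the highest at one y end and the lowest at the other, both x sides are flat and upright so it is gripped across x; origin at the centre of its underside, z up; loose
- brass_knob: round turned brass knob, 30 mm in diameter, 12 mm high, the shortest part; lies on its flat underside; gripped across its rim close to the surface; origin at the centre of its underside, z up; loose
- plate_a: white square rest plate, 66x66 mm, 6 mm thick, screwed flat on the dark steel rail (6 mm thick, 84x370 mm); origin at the centre of its underside, so its top face is 6 mm above the origin and 12 mm above the bench; its y axis runs along the rail, x across it, z up. The four plates a, b, c, d follow one another in that order along the rail, about 80 mm from centre to centre. Fixed. An end plate.
- plate_b: white square rest plate, 66x66 mm, 6 mm thick, screwed flat on the dark steel rail (6 mm thick, 84x370 mm); origin at the centre of its underside, so its top face is 6 mm above the origin and 12 mm above the bench; its y axis runs along the rail, x across it, z up. The four plates a, b, c, d follow one another in that order along the rail, about 80 mm from centre to centre. Fixed. An inner plate.
- plate_c: white square rest plate, 66x66 mm, 6 mm thick, screwed flat on the dark steel rail (6 mm thick, 84x370 mm); origin at the centre of its underside, so its top face is 6 mm above the origin and 12 mm above the bench; its y axis runs along the rail, x across it, z up. The four plates a, b, c, d follow one another in that order along the rail, about 80 mm from centre to centre. Fixed. An inner plate.
- plate_d: white square rest plate, 66x66 mm, 6 mm thick, screwed flat on the dark steel rail (6 mm thick, 84x370 mm); origin at the centre of its underside, so its top face is 6 mm above the origin and 12 mm above the bench; its y axis runs along the rail, x across it, z up. The four plates a, b, c, d follow one another in that order along the rail, about 80 mm from centre to centre. Fixed. An end plate.
- stop: upright bright steel stop bar across one end of the rail, 70 mm across the rail (x), 12 mm along it (y), standing 32 mm above the rail (about 40 mm above the bench with its screw heads); origin at the centre of its underside, 6 mm above the bench. It stands about 53 mm beyond the centre of either plate_a or plate_d; the rail's other end has only a flat screw. Fixed
- oil_bottle: white oil bottle with a red pointed cap, 43 mm in diameter, 141 mm high, standing on the bench to the right of the work; a bystander; origin at the centre of its underside, z up; loose
There are look-alikes about, which are no part of the job. Several things have the shape of the housing_block; the one meant has the colours described above.

How it is judged:
At the end, for the whole second after the job is handed in: Counting from the plate beside the stop: housing block, sleeve, brass step block, brass knob, each with its centre within 13 mm of its plate's centre, standing on the plate within 0.15 rad of upright, released and at rest; the oil bottle upright and within 30 mm of where it stood (((horizontal distance between stop and plate_a below 0.1 m and (horizontal distance between housing_block and plate_a below 0.013 m and z of housing_block in the frame of plate_a between 0.003 and 0.009 m and angle between housing_block's own z axis and vertical below 0.15 rad and linear speed of housing_block below 0.02 m/s and contact force between housing_block and the fingers below 0.05 N) and (horizontal distance between sleeve and plate_b below 0.013 m and z of sleeve in the frame of plate_b between 0.003 and 0.009 m and angle between sleeve's own z axis and vertical below 0.15 rad and linear speed of sleeve below 0.02 m/s and contact force between sleeve and the fingers below 0.05 N) and (horizontal distance between step_block and plate_c below 0.013 m and z of step_block in the frame of plate_c between 0.003 and 0.009 m and angle between step_block's own z axis and vertical below 0.15 rad and linear speed of step_block below 0.02 m/s and contact force between step_block and the fingers below 0.05 N) and (horizontal distance between brass_knob and plate_d below 0.013 m and z of brass_knob in the frame of plate_d between 0.003 and 0.009 m and angle between brass_knob's own z axis and vertical below 0.15 rad and linear speed of brass_knob below 0.02 m/s and contact force between brass_knob and the fingers below 0.05 N)) or (horizontal distance between stop and plate_d below 0.1 m and (horizontal distance between housing_block and plate_d below 0.013 m and z of housing_block in the frame of plate_d between 0.003 and 0.009 m and angle between housing_block's own z axis and vertical below 0.15 rad and linear speed of housing_block below 0.02 m/s and contact force between housing_block and the fingers below 0.05 N) and (horizontal distance between sleeve and plate_c below 0.013 m and z of sleeve in the frame of plate_c between 0.003 and 0.009 m and angle between sleeve's own z axis and vertical below 0.15 rad and linear speed of sleeve below 0.02 m/s and contact force between sleeve and the fingers below 0.05 N) and (horizontal distance between step_block and plate_b below 0.013 m and z of step_block in the frame of plate_b between 0.003 and 0.009 m and angle between step_block's own z axis and vertical below 0.15 rad and linear speed of step_block below 0.02 m/s and contact force between step_block and the fingers below 0.05 N) and (horizontal distance between brass_knob and plate_a below 0.013 m and z of brass_knob in the frame of plate_a between 0.003 and 0.009 m and angle between brass_knob's own z axis and vertical below 0.15 rad and linear speed of brass_knob below 0.02 m/s and contact force between brass_knob and the fingers below 0.05 N))) and distance of oil_bottle from where it was at the start of the episode below 0.03 m and angle between oil_bottle's own z axis and vertical below 0.15 rad); the robot touches nothing.
It fails at once if the oil bottle is knocked over or shoved away (distance of oil_bottle from where it was at the start of the episode above 0.03 m or angle between oil_bottle's own z axis and vertical above 0.3 rad).
It also fails if it takes over 96 s, if anything falls off the work surface, if the arm or the gripper's body presses on something with over 40 N, if the wrist force passes 120 N, or if a joint passes its speed limit or range.

ROBOT

A 6-joint arm with a two-finger parallel gripper is mounted at the origin on a cart in front of the work surface, level with it; the furniture and walls round the work are solid. World frame = base frame: x ahead of the robot, y to its left, z up, the work surface at z = 0. Lengths are in m, angles in rad, forces in N, time in s.
With the tool pointing down it reaches from about 0.35 to 0.975 m from the base axis. Payload 4.9 kg.
Tool frame: the origin (TCP) lies between the finger pads; the fingertips stand 14 mm ahead of it and the grasp point (between the pads) lies 5 mm behind it (manip.tcp_to_tips is the distance from the TCP to the fingertips, in m); z points along the fingers, y is the line along which they close (so a half turn about z gives the same grasp; the last joint's range is limited). The gripper opens to 85 mm and grips with 20 to 120 N. Pads are 22 mm wide; open, the fingers measure 114 mm over their backs; the gripper's body (76 mm by 85 mm) begins 54 mm behind the grasp point. The pads swing forward as they close: fully open they stand 13 mm farther back than shut.
Start: joints at [-1.303, 0.053, 1.613, -0, 1.476, -0.119], TCP at [0.236, -0.579, 0.222] pointing down, gripper open.
Joint ranges: [-3.01, 3.01], [-1.01, 2.22], [0.06, 2.58], [-1.02, 4.17], [0.09, 2.62], [-3.14, 3.14]. Speed limits (rad/s): [2.57, 2.57, 3.14, 3.14, 3.14, 3.14].

INTERFACE

Orientations are given as a unit quaternion [w, x, y, z].
In Python, from plant import manip gives the robot as it stands.
- The arm moves only by the tool servo_tool, never from a script. Its argument "moves" is a list that holds one entry, the list of rows, each a list of 7 numbers: the shift along the tool's x, y, z in mm, then the turn, a rotation vector about the tool's x, y, z in degrees, then the finger opening in mm, from 0 to 85.4. In form: [[[x, y, z, ax, ay, az, fingers], ...]]. A call has 1 to 12 rows; each row shifts and turns the commanded pose from where the row before left it, along the tool's axes as they then stand; what a row does not reach is not made up. A row lasts 1/8 s, in which the tool goes at most 62.5 mm and 10.7 degrees, less where a joint would pass 70% of its speed; a pose out of reach is approached as far as the arm can. A call with a gripper value outside its range is refused whole. The fingers move at their own pace and stop on an object; the grip force is fixed at half the most. Time passes only in rows, so rows that do not move let the fingers close. It gives the time, the measured TCP pose, the force, the opening and the grip force at its end, in the units of the state.
- manip.state(): the state, without advancing time (a new reading comes with each control period).
- manip.grab_frame(name): name is "side" or "top"; returns a dict with "image" (420x560x3 uint8, blue, green, red), "mtx" (3x3 intrinsics, pixels), "dist_coeffs" ([k1, k2, p1, p2, k3] as OpenCV has them; the pictures are not rectified), "eye" and "rotation" of the camera in the world. Camera axes: x right, y down, z forward; pixel columns grow to the right and rows downward; lengths in m; the calibration is good to about 2 mm. A picture is of the moment at which its call begins. There is no depth.
- manip.job_done(): hands the job in; it is judged then, once.
The state is a dict: "time": time; "joint_pos": joint angles; "joint_vel": joint speeds; "joint_efforts": joint torques, N m; "tool_pos": TCP position; "tool_rot": TCP orientation; "contact_force": force on the tool from outside, world axes, zero at the start; "ft_torque": the same for the moment, N m; "gripper_width": opening from 0.0 (shut) to 1.0 (fully open); "grasp_force": force on a finger pad.
Only numpy, scipy, OpenCV 4.12 (cv2) and the standard library are available. Lean on these libraries where they do the work, as an engineer would, in place of code of your own. Each camera call takes 0.05 s, during which the arm holds its last target. There are 200 camera calls.

## Working session

There is one attempt and no reset: what is moved stays moved. The work goes in short steps, Python scripts to look and compute and a tool call to move; the robot and the scene stay as the last step left them, time stands still between calls to the robot, and variables do not carry over. Pictures are saved under pics/ and viewed, at most 14 in all, crops included, and the job is handed in when it is done.

Besides the shell and the picture viewer there is one more tool, called as name(argument=value, ...) on one line, values as JSON. servo_tool: Moves the arm, as the interface text tells. Its arguments: {"type":"object","properties":{"moves":{"type":"array"}},"required":["moves"]}

```bash
mkdir -p pics; ls
python3 - <<'E'
from plant import manip
import cv2
s=manip.state(); print({k:s[k] for k in ("time","tool_pos","tool_rot","gripper_width")})
for n in("side","top"):
    f=manip.grab_frame(n); cv2.imwrite(f"pics/{n}0.png",f["image"]); print(n,f["mtx"],f["dist_coeffs"],f["eye"],f["rotation"])
E
```

```text
pics
{'time': 0.0, 'tool_pos': array([ 0.23556994, -0.57819007,  0.22082998]), 'tool_rot': array([-1.05128248e-03,  9.81358702e-01,  1.92182168e-01, -8.29780025e-05]), 'gripper_width': 1.0004800508165912}
side [[412.24069117   0.         274.50243201]
 [  0.         412.24069117 211.38302319]
 [  0.           0.           1.        ]] [-0.0814241  0.         0.         0.         0.       ] [0.30576513 0.59611542 0.53350248] [ 0.08080869 -0.16145835  0.86005668 -0.47718305]
top [[398.6680958    0.         276.57941187]
 [  0.         398.6680958  203.96085143]
 [  0.           0.           1.        ]] [-0.06409708  0.          0.          0.          0.        ] [ 0.39633067 -0.13131606  1.0299806 ] [-0.05070734  0.70805182 -0.70151503  0.06299246]
```

View pics/top0.png

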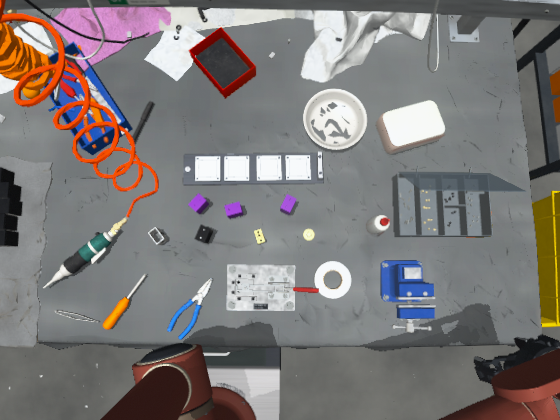

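View pics/side0.png

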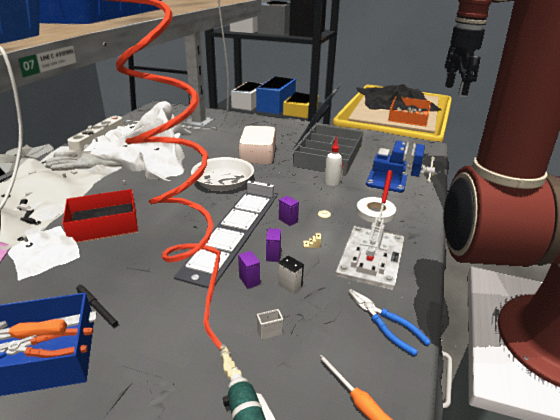

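The top view shows the plates at (207,168), (237,168), (269,167) and (298,167), with the stop at (320,165), the right end of the rail. There are four candidates for the housing block. The ones at (199,204), (234,210) and (288,204) are purple, so look-alikes. The one at (204,233) is black and bare metal, as described. The sleeve is at (156,236), the step block at (259,236), the knob at (309,234) and the bottle at (378,224).

```bash
cat > h.py <<'E'
import numpy as np, cv2
from scipy.spatial.transform import Rotation as R
from plant import manip
def grab(n):
    f=manip.grab_frame(n); return f
def ground(f,px,z):
    px=np.array(px,float).reshape(-1,1,2)
    u=cv2.undistortPoints(px,f["mtx"],f["dist_coeffs"]).reshape(-1,2)
    r=np.asarray(f["rotation"]); M=r if r.shape==(3,3) else R.from_quat(r,scalar_first=True).as_matrix()
    d=np.c_[u,np.ones(len(u))]@M.T; e=np.asarray(f["eye"])
    return e+d*((z-e[2])/d[:,2])[:,None]
def blobs(mask,x0,y0,x1,y1,amin=30):
    m=np.zeros_like(mask); m[y0:y1,x0:x1]=mask[y0:y1,x0:x1]
    cs,_=cv2.findContours(m,cv2.RETR_EXTERNAL,cv2.CHAIN_APPROX_NONE)
    return [c for c in cs if cv2.contourArea(c)>=amin]
def rect(f,c,z):
    p=ground(f,c,z)[:,:2].astype(np.float32)*1000
    (cx,cy),(w,h),a=cv2.minAreaRect(p); 
    return round(cx,1),round(cy,1),round(w,1),round(h,1),round(a,1)
E
python3 - <<'E'
from h import *
f=grab("top"); im=f["image"]; g=cv2.cvtColor(im,cv2.COLOR_BGR2GRAY); hsv=cv2.cvtColor(im,cv2.COLOR_BGR2HSV)
w=((g>200)*255).astype(np.uint8)
for c in blobs(w,180,145,325,190,15): print("plate",cv2.boundingRect(c),rect(f,c,.012))
y=cv2.inRange(hsv,(15,40,100),(40,255,255))
for c in blobs(y,245,220,325,250): print("brass",cv2.boundingRect(c),rect(f,c,.012),rect(f,c,.026))
for n,(x0,y0,x1,y1) in dict(housing=(185,215,225,250),sleeve=(140,220,175,250),step=(245,222,275,250)).items():
    cv2.imwrite(f"pics/{n}.png",im[y0:y1,x0:x1])
a=cv2.resize(im[220:252,140:220],None,fx=10,fy=9,interpolation=cv2.INTER_CUBIC)[:, :800]
b=cv2.resize(im[220:252,240:320],None,fx=10,fy=9,interpolation=cv2.INTER_CUBIC)[:, :800]
cv2.imwrite("pics/crop1.png",np.vstack([a,b]))
E
```

```text
plate (318, 157, 5, 21) (661.7, -261.0, 54.2, 10.3, 2.3)
plate (257, 156, 25, 24) (658.7, -127.7, 62.2, 63.1, 0.7)
plate (224, 156, 25, 25) (656.3, -41.0, 65.3, 63.2, 1.1)
plate (195, 156, 25, 25) (655.5, 35.1, 66.1, 63.4, 1.8)
plate (285, 155, 26, 25) (661.0, -202.8, 65.1, 65.5, 0.8)
brass (303, 229, 12, 12) (483.4, -230.8, 28.2, 28.3, 0.5) (482.2, -229.4, 27.8, 27.9, 0.5)
brass (254, 228, 11, 16) (479.0, -104.4, 36.7, 20.7, 17.6) (477.8, -104.7, 36.2, 20.4, 17.6)
```

View pics/crop1.png

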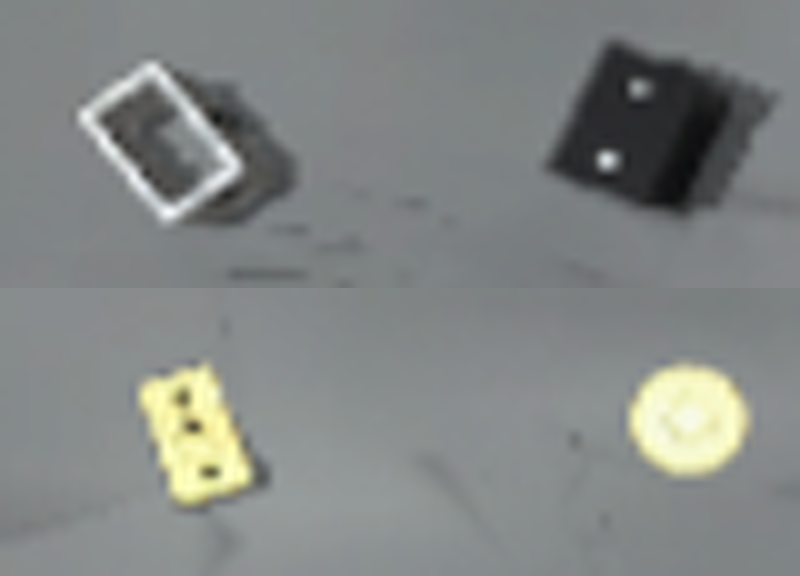

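The crop confirms it. The housing block is the black block with two bare-metal dots; its top-face corners are at about (201,224), (195,238), (205,242) and (209,227). The sleeve's rim corners are at about (148,232), (155,226), (164,238) and (156,244). The step block and knob are brass.

Run:
```python
from h import *
f=grab("top"); fs=grab("side")
def cr(p): 
    p=np.array(p,float); return np.c_[(p[:,0]+.5)/10-.5+140,(p[:,1]+.5)/9-.5+220]
def rep(n,q,z):
    P=ground(f,q,z)[:,:2]*1000; e=np.roll(P,-1,0)-P
    print(n,P.mean(0).round(1),"len",np.linalg.norm(e,axis=1).round(1),"ang",(np.degrees(np.arctan2(e[:,1],e[:,0]))%180).round(1))
rep("sleeve",cr([(80,115),(152,62),(243,165),(168,222)]),.036)
rep("housing",cr([(612,40),(548,165),(655,203),(698,70)]),.057)
y=cv2.inRange(cv2.cvtColor(f["image"],cv2.COLOR_BGR2HSV),(15,40,100),(40,255,255))
c=[c for c in blobs(y,245,220,280,250)][0]
P=ground(f,c,.018)[:,:2].astype(np.float32)*1000; b=cv2.boxPoints(cv2.minAreaRect(P)); e=np.roll(b,-1,0)-b
print("step",b.mean(0),np.linalg.norm(e,axis=1),np.degrees(np.arctan2(e[:,1],e[:,0]))%180)
print("bottle",ground(f,[(378,224)],.07),"purple tops",ground(f,[(200,203),(233,209),(289,203)],.057).round(3)[:,:2])
# side view check of step/knob with brass mask
ys=cv2.inRange(cv2.cvtColor(fs["image"],cv2.COLOR_BGR2HSV),(15,40,100),(40,255,255))
for c in blobs(ys,295,205,340,255,20): print("side brass",cv2.boundingRect(c),rect(fs,c,.012))
a=cv2.resize(fs["image"][225:345,235:335],None,fx=6,fy=5,interpolation=cv2.INTER_CUBIC); cv2.imwrite("pics/crop2.png",a)
print(manip.tcp_to_tips)
```

```text
sleeve [475.6 153.4] len [22.9 37.4 24.1 37.7] ang [130.9  40.7 131.6  38.9]
housing [481.1  33. ] len [37.1 28.3 37.4 22.8] ang [157.2  69.3 165.6  69.6]
step [ 478.38977 -104.54317] [20.609875 36.288628 20.609875 36.288628] [107.56122   17.561142 107.56121   17.561142]
bottle [[ 0.50539072 -0.39551508  0.07      ]] purple tops [[ 0.555  0.042]
 [ 0.541 -0.04 ]
 [ 0.557 -0.178]]
side brass (303, 232, 19, 16) (477.9, -107.4, 37.4, 59.9, 11.7)
side brass (318, 210, 13, 9) (480.7, -217.5, 28.6, 36.6, 15.7)
0.014
```

View pics/crop2.png

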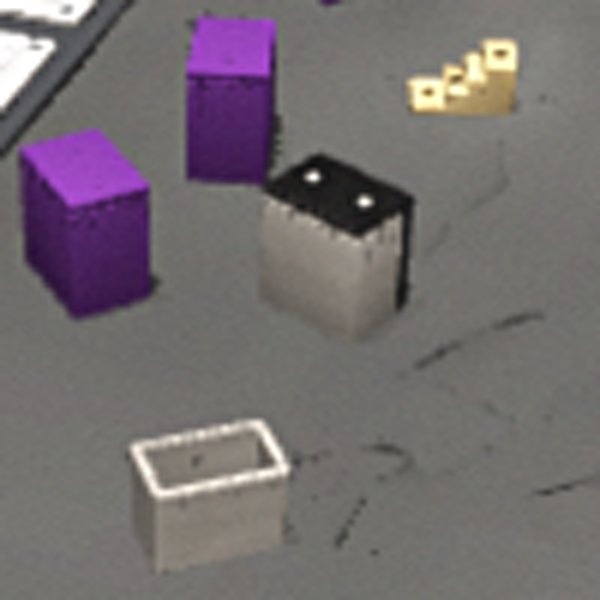

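The side crop shows the black-topped bare-metal block standing alone, the sleeve open at the top, and the step block's high end toward −y. The measured sizes match the ones given. I'll start with the knob, going to farthest plate a at (655,35).

```bash
cat >> h.py <<'E'
def go(x,y,z,psi=None):
    s=manip.state(); M=R.from_quat(s["tool_rot"],scalar_first=True); m=M.as_matrix()
    p=np.degrees(np.arctan2(m[1,0],m[0,0])); a=np.radians(p if psi is None else psi)
    T=np.array([[np.cos(a),np.sin(a),0],[np.sin(a),-np.cos(a),0],[0,0,-1]]).T
    T=np.c_[[np.cos(a),np.sin(a),0],[np.sin(a),-np.cos(a),0],[0,0,-1]]
    d=np.array([x,y,z])-np.array(s["tool_pos"])*1000
    print("tcp",(np.array(s["tool_pos"])*1000).round(1),"psi",round(p,2),"turn",(M.inv()*R.from_matrix(T)).as_rotvec(degrees=True).round(2),"delta after turn",(T.T@d).round(1),"w",round(s["gripper_width"]*85.4,1),"grip",round(float(s["grasp_force"]),1),"t",round(s["time"],2))
E
python3 -c "
from h import *
go(483,-231,150,22.2)"
```

```text
tcp [ 235.7 -578.5  221.5] psi 22.16 turn [-0.06 -0.01 -0.04] delta after turn [ 360.3 -228.3   71.5] w 85.5 grip 0.0 t 0.25
```

servo_tool(moves=[[[40, -25, 0, 0, 0, 0, 55], [40, -25, 0, 0, 0, 0, 55], [40, -25, 0, 0, 0, 0, 55], [40, -25, 0, 0, 0, 0, 55], [40, -25, 0, 0, 0, 0, 55], [40, -26, 0, 0, 0, 0, 55], [40, -26, 0, 0, 0, 0, 55], [40, -26, 0, 0, 0, 0, 55], [40, -25, 0, 0, 0, 0, 55], [0, 0, 40, 0, 0, 0, 55], [0, 0, 40, 0, 0, 0, 55], [0, 0, 0, 0, 0, 0, 55]]])

```text
time: 1.75
tool_pos: [0.4808, -0.2301, 0.1381]
tool_rot: [-0.003, 0.981, 0.192, -0.003]
contact_force: [0.3, 0.2, -0.7]
gripper_width: 0.643
grasp_force: 0.0
```

```bash
python3 -c "
from h import *
go(483,-231,17,22.2)"
```

```text
tcp [ 480.8 -230.1  138.1] psi 22.18 turn [-0.39  0.27 -0.02] delta after turn [  1.7   1.7 121.1] w 54.9 grip 0.0 t 1.75
```

servo_tool(moves=[[[2, 2, 25, 0, 0, 0, 55], [0, 0, 25, 0, 0, 0, 55], [0, 0, 25, 0, 0, 0, 55], [0, 0, 25, 0, 0, 0, 55], [0, 0, 15, 0, 0, 0, 55], [0, 0, 5, 0, 0, 0, 55], [0, 0, 0, 0, 0, 0, 55], [0, 0, 0, 0, 0, 0, 20], [0, 0, 0, 0, 0, 0, 20], [0, 0, 0, 0, 0, 0, 20], [0, 0, 0, 0, 0, 0, 20], [0, 0, 0, 0, 0, 0, 20]]])

```text
time: 3.25
tool_pos: [0.4857, -0.2329, 0.0221]
tool_rot: [-0.0, 0.981, 0.192, -0.0]
contact_force: [0.8, 1.4, -0.4]
gripper_width: 0.233
grasp_force: 0.0
```

```bash
python3 -c "
from h import *
go(655.5,35,17,22.2)"
```

```text
tcp [ 485.7 -232.9   22.1] psi 22.16 turn [-0.    0.   -0.04] delta after turn [ 258.4 -183.9    5.1] w 19.9 grip 0.0 t 3.25
```

The fingers closed above the rim and missed, so I'll open and go lower.

servo_tool(moves=[[[0, 0, 0, 0, 0, 0, 50], [0, 0, 0, 0, 0, 0, 50], [0, 0, 0, 0, 0, 0, 50], [-2, -3, 0, 0, 0, 0, 50], [0, 0, 4, 0, 0, 0, 50], [0, 0, 4, 0, 0, 0, 50], [0, 0, 0, 0, 0, 0, 50], [0, 0, 0, 0, 0, 0, 25], [0, 0, 0, 0, 0, 0, 25], [0, 0, 0, 0, 0, 0, 25], [0, 0, 0, 0, 0, 0, 25], [0, 0, 0, 0, 0, 0, 25]]])

```text
time: 4.75
tool_pos: [0.4828, -0.231, 0.0142]
tool_rot: [0.0, 0.981, 0.192, 0.0]
contact_force: [-0.4, 0.2, 0.0]
gripper_width: 0.294
grasp_force: 0.0
```

```bash
python3 -c "
from h import *
go(655.5,35,17,22.2)
f=grab('top')
im=cv2.resize(f['image'][140:260,180:340],None,fx=5,fy=5,interpolation=2); cv2.imwrite('pics/k1.png',im)"
```

```text
tcp [ 482.8 -231.    14.2] psi 22.16 turn [ 0.   -0.   -0.04] delta after turn [ 260.4 -181.    -2.8] w 25.1 grip 0.0 t 4.75
```

```bash
python3 -c "
from h import *
f=grab('side')
im=cv2.resize(f['image'][170:250,275:375],None,fx=7,fy=7,interpolation=2); cv2.imwrite('pics/k2.png',im)"
```

```text
(no output)
```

View pics/k2.png

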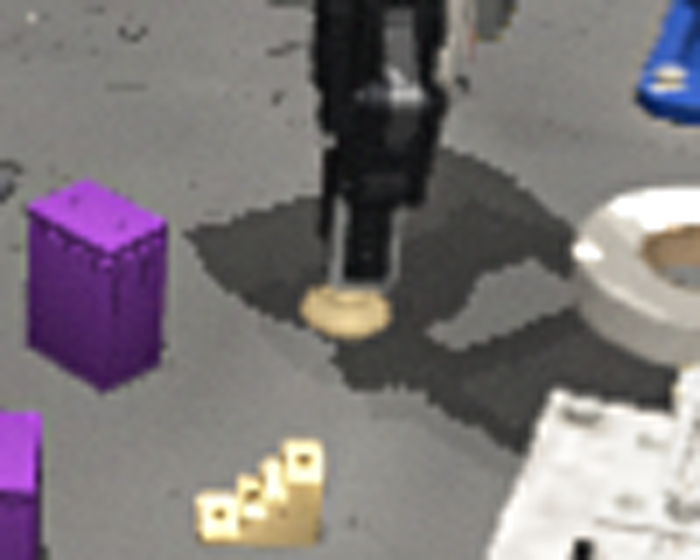

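The finger's end is at about side pixel (327,211) and appears above the back of the knob, which is centred at (325,214). I'll cast those rays to check.

```bash
python3 -c "
from h import *
f=grab('side')
for z in (0,.006,.012,.02,.03): print(z,(ground(f,[(325,214),(327,211),(327.1,210.5)],z)*1000).round(0)[:,:2].tolist())
f=grab('top')
ys=cv2.inRange(cv2.cvtColor(f['image'],cv2.COLOR_BGR2HSV),(15,40,100),(40,255,255))
for c in blobs(ys,290,215,330,255,5): print(cv2.boundingRect(c),rect(f,c,.008))
go(483,-231,8,22.2)"
```

```text
0 [[482.0, -237.0], [481.0, -252.0], [482.0, -254.0]]
0.006 [[480.0, -227.0], [479.0, -242.0], [480.0, -245.0]]
0.012 [[478.0, -218.0], [477.0, -233.0], [478.0, -235.0]]
0.02 [[476.0, -205.0], [475.0, -220.0], [475.0, -222.0]]
0.03 [[472.0, -190.0], [472.0, -204.0], [472.0, -206.0]]
tcp [ 482.8 -230.9   14.1] psi 22.16 turn [-0.   -0.   -0.04] delta after turn [0.2 0.2 6.1] w 24.9 grip 0.0 t 4.95
```

servo_tool(moves=[[[0, 0, 0, 0, 0, 0, 46], [0, 0, 0, 0, 0, 0, 46], [0, 0, 0, 0, 0, 0, 46], [0, 0, 2, 0, 0, 0, 46], [0, 0, 2, 0, 0, 0, 46], [0, 0, 0, 0, 0, 0, 46]]])

```text
time: 5.7
tool_pos: [0.4825, -0.2308, 0.0097]
tool_rot: [-0.0, 0.981, 0.192, -0.0]
contact_force: [1.2, 0.6, 0.2]
gripper_width: 0.539
grasp_force: 0.0
```

```bash
python3 -c "
from h import *
f=grab('side')
go(483,-231,8,22.2)
im=cv2.resize(f['image'][170:250,275:375],None,fx=7,fy=7,interpolation=2); cv2.imwrite('pics/k3.png',im)"
```

```text
tcp [ 482.6 -230.8    9.9] psi 22.16 turn [-0.02  0.01 -0.04] delta after turn [0.3 0.3 1.9] w 46.0 grip 0.0 t 5.75
```

View pics/k3.png

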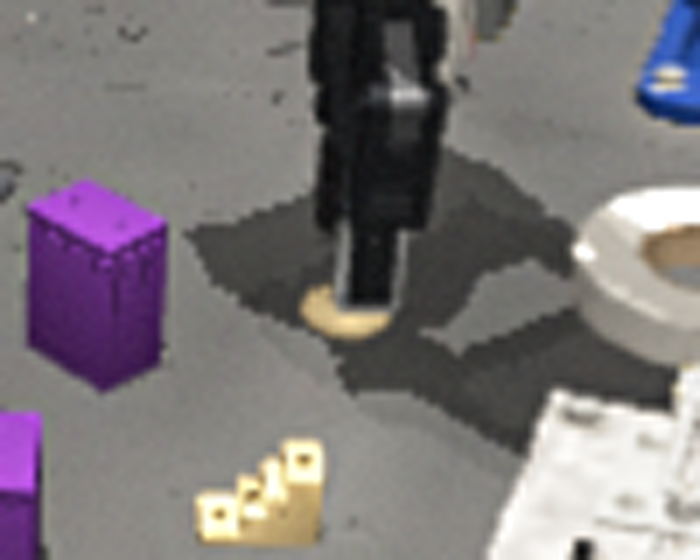

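servo_tool(moves=[[[0, 0, 2, 0, 0, 0, 46], [0, 0, 2, 0, 0, 0, 46], [0, 0, 0, 0, 0, 0, 46]]])

```text
time: 6.12
tool_pos: [0.4826, -0.2308, 0.0058]
tool_rot: [-0.0, 0.981, 0.192, -0.0]
contact_force: [-0.2, 0.3, -0.2]
gripper_width: 0.541
grasp_force: 0.0
```

servo_tool(moves=[[[0, 0, 0, 0, 0, 0, 36], [0, 0, 0, 0, 0, 0, 36], [0, 0, 0, 0, 0, 0, 22], [0, 0, 0, 0, 0, 0, 22], [0, 0, 0, 0, 0, 0, 22], [0, 0, 0, 0, 0, 0, 22]]])

```text
time: 6.88
tool_pos: [0.4828, -0.2309, 0.0061]
tool_rot: [-0.0, 0.981, 0.192, -0.0]
contact_force: [-0.3, 0.4, -1.0]
gripper_width: 0.258
grasp_force: 0.0
```

```bash
python3 -c "
from h import *
f=grab('side'); g=grab('top')
go(483,-231,8,22.2)
a=cv2.resize(f['image'][180:240,300:360],None,fx=8,fy=8,interpolation=2)[:,:400];b=cv2.resize(g['image'][205:265,280:340],None,fx=8,fy=8,interpolation=2)[:,:400]; cv2.imwrite('pics/k4.png',np.hstack([a,b]))"
```

```text
tcp [ 482.8 -230.9    6.1] psi 22.16 turn [-0.    0.   -0.04] delta after turn [ 0.2  0.2 -1.9] w 22.0 grip 0.0 t 6.97
```

View pics/k4.png

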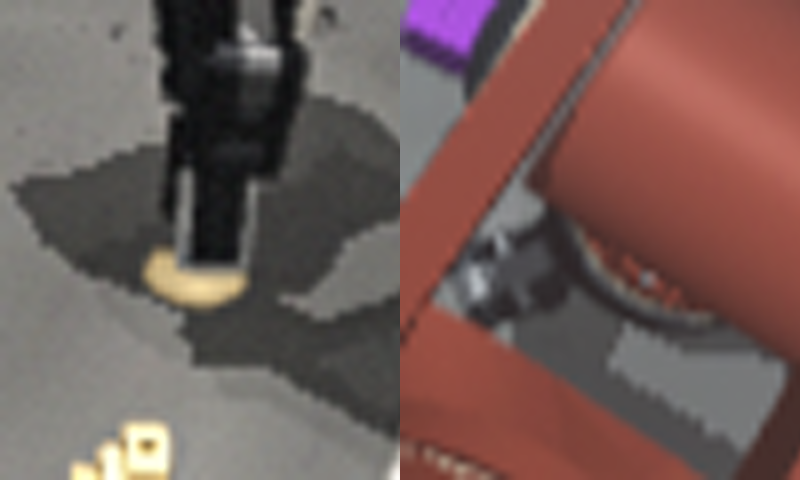

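The image and the force reading agree: the tips sit higher than the nominal geometry says. I'll open and feel downward in small steps.

servo_tool(moves=[[[0, 0, 0, 0, 0, 0, 44], [0, 0, 0, 0, 0, 0, 44], [0, 0, 0, 0, 0, 0, 44], [0, 0, 2, 0, 0, 0, 44], [0, 0, 2, 0, 0, 0, 44], [0, 0, 0, 0, 0, 0, 44], [0, 0, 0, 0, 0, 0, 44]]])

```text
time: 7.85
tool_pos: [0.4827, -0.2309, 0.002]
tool_rot: [-0.0, 0.981, 0.192, -0.0]
contact_force: [0.0, -0.2, -0.3]
gripper_width: 0.515
grasp_force: 0.0
```

servo_tool(moves=[[[0, 0, 2, 0, 0, 0, 44], [0, 0, 0, 0, 0, 0, 44], [0, 0, 0, 0, 0, 0, 44]]])

```text
time: 8.22
tool_pos: [0.4828, -0.2309, 0.0001]
tool_rot: [-0.0, 0.981, 0.192, -0.0]
contact_force: [0.9, 0.3, -0.4]
gripper_width: 0.515
grasp_force: 0.0
```

servo_tool(moves=[[[0, 0, 0, 0, 0, 0, 32], [0, 0, 0, 0, 0, 0, 22], [0, 0, 0, 0, 0, 0, 22], [0, 0, 0, 0, 0, 0, 22]]])

```text
time: 8.72
tool_pos: [0.4831, -0.2311, 0.0007]
tool_rot: [0.0, 0.981, 0.192, 0.0]
contact_force: [-1.8, 1.0, 5.2]
gripper_width: 0.296
grasp_force: 58.9
```

Contact at 25 mm is above the 30 mm rim, so I'll reopen and go 4 mm lower.

servo_tool(moves=[[[0, 0, 0, 0, 0, 0, 44], [0, 0, 0, 0, 0, 0, 44], [0, 0, 2, 0, 0, 0, 44], [0, 0, 2, 0, 0, 0, 44], [0, 0, 0, 0, 0, 0, 44], [0, 0, 0, 0, 0, 0, 22], [0, 0, 0, 0, 0, 0, 22], [0, 0, 0, 0, 0, 0, 22], [0, 0, 0, 0, 0, 0, 22]]])

```text
time: 9.85
tool_pos: [0.4831, -0.2311, -0.0035]
tool_rot: [0.0, 0.981, 0.192, 0.0]
contact_force: [-0.4, 0.3, 1.9]
gripper_width: 0.312
grasp_force: 59.1
```

servo_tool(moves=[[[0, 0, 0, 0, 0, 0, 44], [0, 0, 0, 0, 0, 0, 44], [0, 0, 2, 0, 0, 0, 40], [0, 0, 1, 0, 0, 0, 40], [0, 0, 0, 0, 0, 0, 40], [0, 0, 0, 0, 0, 0, 22], [0, 0, 0, 0, 0, 0, 22], [0, 0, 0, 0, 0, 0, 22], [0, 0, 0, 0, 0, 0, 22]]])

```text
time: 10.98
tool_pos: [0.4831, -0.2311, -0.0065]
tool_rot: [0.0, 0.981, 0.192, 0.0]
contact_force: [-0.5, 0.0, 2.5]
gripper_width: 0.323
grasp_force: 59.2
```

servo_tool(moves=[[[0, 0, -5, 0, 0, 0, 22], [0, 0, -15, 0, 0, 0, 22], [0, 0, -25, 0, 0, 0, 22], [0, 0, -25, 0, 0, 0, 22], [0, 0, 0, 0, 0, 0, 22]]])

```text
time: 11.6
tool_pos: [0.4847, -0.2321, 0.0663]
tool_rot: [0.002, 0.981, 0.192, 0.002]
contact_force: [1.1, -0.8, 0.3]
gripper_width: 0.321
grasp_force: 59.1
```

```bash
python3 -c "
from h import *
go(655.5,35,17,22.2)
f=grab('side')
im=cv2.resize(f['image'][150:250,275:375],None,fx=6,fy=6,interpolation=2); cv2.imwrite('pics/k5.png',im)"
```

```text
tcp [ 484.7 -232.1   66.3] psi 22.16 turn [ 0.29 -0.2  -0.04] delta after turn [ 259.1 -182.8   49.3] w 27.4 grip 59.1 t 11.6
```

View pics/k5.png

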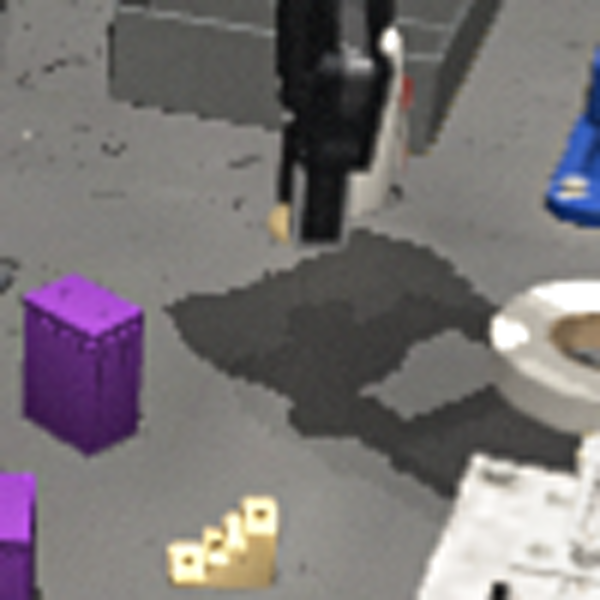

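The knob is held at 27 mm with 59 N. It appears at the finger's left edge, about 3 mm or less off-centre. I'll carry it to plate a.

servo_tool(moves=[[[0, 0, -30, 0, 0, 0, 22], [0, 0, -30, 0, 0, 0, 22], [0, 0, -25, 0, 0, 0, 22], [26, -18, 0, 0, 0, 0, 22], [43, -30, 0, 0, 0, 0, 22], [43, -30, 0, 0, 0, 0, 22], [43, -30, 0, 0, 0, 0, 22], [43, -30, 0, 0, 0, 0, 22], [35, -26, 0, 0, 0, 0, 22], [26, -18, 0, 0, 0, 0, 22], [0, 0, 0, 0, 0, 0, 22], [0, 0, 0, 0, 0, 0, 22]]])

```text
time: 13.15
tool_pos: [0.653, 0.035, 0.1466]
tool_rot: [-0.0, 0.981, 0.192, -0.001]
contact_force: [-0.4, 0.2, -0.7]
gripper_width: 0.322
grasp_force: 59.2
```

```bash
python3 -c "
from h import *
go(654.5,34.5,6.5,22.2)
f=grab('side'); cv2.imwrite('pics/s1.png',f['image'])
im=cv2.resize(f['image'][150:300,175:325],None,fx=4,fy=4,interpolation=2)
g=grab('top'); 
w=((cv2.cvtColor(g['image'],6)>200)*255).astype(np.uint8)
for c in blobs(w,180,145,325,190,15): print('plate',cv2.boundingRect(c),rect(g,c,.012))
for c in blobs(((cv2.cvtColor(f['image'],6)>190)*255).astype(np.uint8),180,180,280,280,40): print('side plate',cv2.boundingRect(c),rect(f,c,.012))
"
```

```text
tcp [653.   35.  146.6] psi 22.16 turn [-0.04  0.14 -0.04] delta after turn [  1.2   1.  140.1] w 27.5 grip 59.2 t 13.15
plate (206, 176, 8, 5) (628.5, 27.3, 10.7, 18.3, 0.6)
plate (229, 161, 17, 19) (650.9, -43.8, 51.4, 39.8, 4.7)
plate (257, 159, 3, 18) (658.3, -98.9, 46.0, 5.3, 0.9)
plate (246, 159, 3, 18) (657.9, -70.0, 45.9, 5.3, 1.2)
plate (318, 157, 5, 21) (661.7, -261.0, 54.2, 10.3, 2.3)
plate (228, 157, 18, 2) (684.7, -41.8, 2.7, 44.8, 0.7)
plate (260, 156, 22, 24) (658.7, -131.6, 62.2, 55.1, 0.7)
plate (196, 156, 21, 25) (655.1, 38.7, 45.6, 70.0, 82.8)
plate (285, 155, 26, 25) (661.0, -202.8, 65.1, 65.5, 0.8)
side plate (186, 250, 28, 23) (657.8, 40.8, 59.7, 59.1, 2.0)
side plate (206, 228, 38, 19) (655.4, -40.1, 64.0, 65.1, 1.3)
side plate (222, 209, 36, 20) (657.8, -125.2, 67.2, 67.1, 1.6)
side plate (235, 194, 34, 19) (659.5, -200.8, 66.7, 69.1, 1.6)
```

servo_tool(moves=[[[1, 1, 30, 0, 0, 0, 22], [0, 0, 35, 0, 0, 0, 22], [0, 0, 35, 0, 0, 0, 22], [0, 0, 25, 0, 0, 0, 22], [0, 0, 10, 0, 0, 0, 22], [0, 0, 4, 0, 0, 0, 22], [0, 0, 0, 0, 0, 0, 22], [0, 0, 0, 0, 0, 0, 22]]])

```text
time: 14.25
tool_pos: [0.6563, 0.0347, 0.0106]
tool_rot: [0.0, 0.981, 0.192, 0.001]
contact_force: [0.0, 0.2, -0.7]
gripper_width: 0.325
grasp_force: 59.2
```

servo_tool(moves=[[[-1, 0, 2, 0, 0, 0, 22], [0, 0, 2, 0, 0, 0, 22], [0, 0, 0, 0, 0, 0, 22]]])

```text
time: 14.62
tool_pos: [0.6546, 0.0344, 0.0055]
tool_rot: [0.0, 0.981, 0.192, 0.0]
contact_force: [-1.1, -0.0, 2.1]
gripper_width: 0.318
grasp_force: 59.3
```

servo_tool(moves=[[[0, 0, 0.5, 0, 0, 0, 22], [0, 0, 0, 0, 0, 0, 22], [0, 0, 0, 0, 0, 0, 42], [0, 0, 0, 0, 0, 0, 42], [0, 0, 0, 0, 0, 0, 42], [0, 0, -10, 0, 0, 0, 42], [0, 0, -30, 0, 0, 0, 42], [0, 0, -40, 0, 0, 0, 42], [0, 0, -40, 0, 0, 0, 42], [0, 0, -20, 0, 0, 0, 50], [0, 0, 0, 0, 0, 0, 50]]])

```text
time: 16.0
tool_pos: [0.6555, 0.0343, 0.1468]
tool_rot: [0.0, 0.981, 0.192, 0.002]
contact_force: [0.1, -0.5, -0.5]
gripper_width: 0.589
grasp_force: 0.0
```

```bash
python3 -c "
from h import *
go(479,-105,140,17.6)
f=grab('side')
ys=cv2.inRange(cv2.cvtColor(f['image'],cv2.COLOR_BGR2HSV),(15,40,100),(40,255,255))
for c in blobs(ys,170,180,340,280,15): print(cv2.boundingRect(c),rect(f,c,.018))
"
```

```text
tcp [655.5  34.3 146.8] psi 22.16 turn [ 0.09 -0.2   4.56] delta after turn [-210.4   79.4    6.8] w 50.3 grip 0.0 t 16.0
(202, 253, 13, 11) (650.3, 38.2, 22.0, 32.0, 20.1)
(303, 232, 19, 16) (476.0, -99.7, 37.0, 59.2, 11.7)
```

servo_tool(moves=[[[0, 0, 0, 0, 0, 4.6, 50], [-20, 8, 0, 0, 0, 0, 50], [-40, 15, 0, 0, 0, 0, 50], [-45, 17, 0, 0, 0, 0, 50], [-45, 17, 0, 0, 0, 0, 50], [-40, 14, 0, 0, 0, 0, 50], [-20, 8, 10, 0, 0, 0, 45], [0, 0, 20, 0, 0, 0, 45], [0, 0, 30, 0, 0, 0, 45], [0, 0, 25, 0, 0, 0, 45], [0, 0, 0, 0, 0, 0, 45], [0, 0, 0, 0, 0, 0, 45]]])

```text
time: 17.55
tool_pos: [0.4777, -0.1042, 0.0593]
tool_rot: [-0.0, 0.988, 0.153, -0.0]
contact_force: [-0.6, -0.3, 1.0]
gripper_width: 0.53
grasp_force: 0.0
```

```bash
python3 -c "
from h import *
go(478.5,-105,-2,17.6)
"
```

```text
tcp [ 477.7 -104.2   59.3] psi 17.56 turn [-0.04  0.04 -0.04] delta after turn [ 0.5  1.  61.3] w 45.3 grip 0.0 t 17.55
```

servo_tool(moves=[[[0, 1, 20, 0, 0, 0, 45], [0, 0, 20, 0, 0, 0, 45], [0, 0, 12, 0, 0, 0, 45], [0, 0, 5, 0, 0, 0, 45], [0, 0, 4, 0, 0, 0, 45], [0, 0, 0, 0, 0, 0, 45], [0, 0, 0, 0, 0, 0, 12], [0, 0, 0, 0, 0, 0, 12], [0, 0, 0, 0, 0, 0, 12], [0, 0, 0, 0, 0, 0, 12], [0, 0, 0, 0, 0, 0, 12]]])

```text
time: 18.92
tool_pos: [0.479, -0.1055, -0.0006]
tool_rot: [0.0, 0.988, 0.153, 0.001]
contact_force: [-0.5, 1.0, 5.6]
gripper_width: 0.212
grasp_force: 60.2
```

servo_tool(moves=[[[0, 0, -10, 0, 0, 0, 12], [0, 0, -30, 0, 0, 0, 12], [0, 0, -40, 0, 0, 0, 12], [0, 0, -40, 0, 0, 0, 12], [0, 0, -20, 0, 0, 0, 12], [0, 0, 0, 0, 0, 0, 12], [0, 0, 0, 0, 0, 0, 12]]])

```text
time: 19.8
tool_pos: [0.4773, -0.1049, 0.1372]
tool_rot: [-0.001, 0.988, 0.153, -0.001]
contact_force: [0.3, 0.8, -0.8]
gripper_width: 0.213
grasp_force: 59.5
```

```bash
python3 -c "
from h import *
go(656,-41,12,17.6)
f=grab('side')
ys=cv2.inRange(cv2.cvtColor(f['image'],cv2.COLOR_BGR2HSV),(15,40,100),(40,255,255))
for c in blobs(ys,170,100,340,280,15): print(cv2.boundingRect(c),rect(f,c,.14))
"
```

```text
tcp [ 477.3 -104.9  137.2] psi 17.56 turn [-0.08  0.1  -0.04] delta after turn [189.6  -6.9 125.2] w 18.2 grip 59.5 t 19.8
(308, 176, 19, 16) (480.9, -125.0, 36.0, 69.5, 14.7)
(283, 100, 19, 17) (684.5, -564.9, 56.6, 152.4, 17.6)
```

servo_tool(moves=[[[20, -1, 0, 0, 0, 0, 12], [40, -1, 0, 0, 0, 0, 12], [45, -2, 0, 0, 0, 0, 12], [45, -2, 0, 0, 0, 0, 12], [30, -1, 0, 0, 0, 0, 12], [10, 0, 10, 0, 0, 0, 12], [0, 0, 30, 0, 0, 0, 12], [0, 0, 30, 0, 0, 0, 12], [0, 0, 20, 0, 0, 0, 12], [0, 0, 0, 0, 0, 0, 12], [0, 0, 0, 0, 0, 0, 12]]])

```text
time: 21.22
tool_pos: [0.6579, -0.0415, 0.0496]
tool_rot: [0.0, 0.988, 0.153, 0.001]
contact_force: [0.3, 0.2, -0.1]
gripper_width: 0.214
grasp_force: 59.5
```

```bash
python3 -c "
from h import *
go(656,-41,12,17.6)
"
```

```text
tcp [657.9 -41.5  49.6] psi 17.55 turn [ 0.04 -0.07 -0.05] delta after turn [-1.7 -1.1 37.6] w 18.3 grip 59.5 t 21.23
```

servo_tool(moves=[[[-1, -1, 15, 0, 0, 0, 12], [0, 0, 12, 0, 0, 0, 12], [0, 0, 6, 0, 0, 0, 12], [0, 0, 2, 0, 0, 0, 12], [0, 0, 0, 0, 0, 0, 12], [0, 0, 0, 0, 0, 0, 12]]])

```text
time: 21.98
tool_pos: [0.6565, -0.0406, 0.0141]
tool_rot: [0.0, 0.988, 0.153, 0.0]
contact_force: [0.1, -0.6, 0.0]
gripper_width: 0.214
grasp_force: 59.5
```

servo_tool(moves=[[[0, 0, 1, 0, 0, 0, 12], [0, 0, 1.2, 0, 0, 0, 12], [0, 0, 0, 0, 0, 0, 12], [0, 0, 0, 0, 0, 0, 36], [0, 0, 0, 0, 0, 0, 36], [0, 0, 0, 0, 0, 0, 36], [0, 0, -10, 0, 0, 0, 36], [0, 0, -30, 0, 0, 0, 36], [0, 0, -40, 0, 0, 0, 50], [0, 0, -40, 0, 0, 0, 50], [0, 0, -10, 0, 0, 0, 50], [0, 0, 0, 0, 0, 0, 50]]])

```text
time: 23.48
tool_pos: [0.6564, -0.0406, 0.1421]
tool_rot: [0.0, 0.988, 0.153, 0.001]
contact_force: [-0.5, 0.1, -1.2]
gripper_width: 0.582
grasp_force: 0.0
```

```bash
python3 -c "
from h import *
go(475.5,153.5,140,40.8)
f=grab('side'); cv2.imwrite('pics/s2.png',cv2.resize(f['image'][180:340,160:360],None,fx=4,fy=3.75,interpolation=2))
"
```

```text
tcp [656.4 -40.6 142.1] psi 17.57 turn [  0.05  -0.06 -23.23] delta after turn [ -10.1 -265.1    2.1] w 49.7 grip 0.0 t 23.48
```

View pics/s2.png

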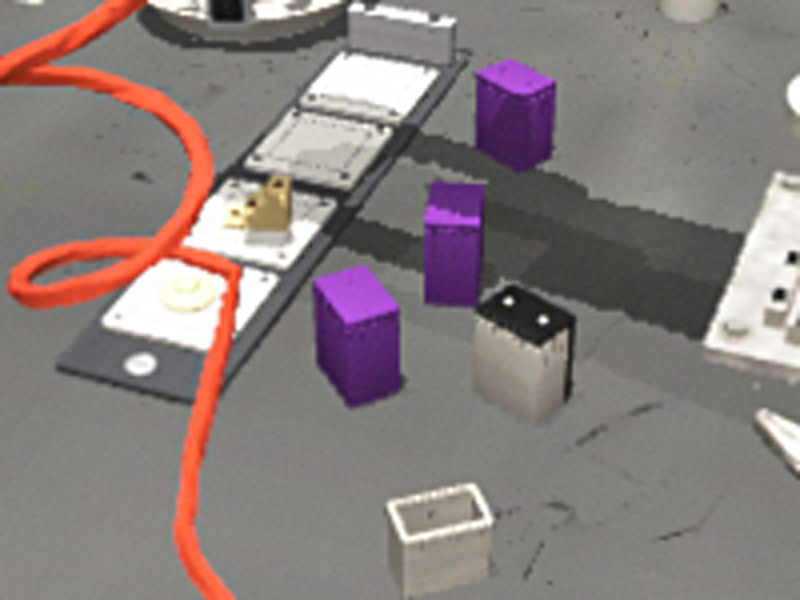

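The knob and step block stand centred on plates a and b. Next is the sleeve.

servo_tool(moves=[[[0, 0, 0, 0, 0, -7.8, 50], [0, 0, 0, 0, 0, -7.8, 50], [0, 0, 0, 0, 0, -7.6, 50], [-1, -25, 0, 0, 0, 0, 50], [-2, -48, 0, 0, 0, 0, 50], [-2, -48, 0, 0, 0, 0, 50], [-2, -48, 0, 0, 0, 0, 50], [-2, -48, 0, 0, 0, 0, 50], [-1, -30, 0, 0, 0, 0, 50], [0, -18, 20, 0, 0, 0, 50], [0, 0, 30, 0, 0, 0, 50], [0, 0, 20, 0, 0, 0, 50]]])

```text
time: 25.02
tool_pos: [0.4732, 0.1532, 0.0671]
tool_rot: [-0.0, 0.937, 0.348, -0.003]
contact_force: [0.1, 1.1, -0.3]
gripper_width: 0.591
grasp_force: 0.0
```

servo_tool(moves=[[[0, 0, 0, 0, 0, 0, 50], [0, 0, 0, 0, 0, 0, 50]]])

```text
time: 25.28
tool_pos: [0.4754, 0.1534, 0.0709]
tool_rot: [-0.0, 0.937, 0.348, -0.0]
contact_force: [-0.4, 0.1, 2.0]
gripper_width: 0.583
grasp_force: 0.0
```

```bash
python3 -c "
from h import *
go(475.5,153.5,4,40.8)
"
```

```text
tcp [475.4 153.4  70.9] psi 40.74 turn [-0.03  0.05 -0.06] delta after turn [ 0.2 -0.  66.9] w 49.8 grip 0.0 t 25.27
```

servo_tool(moves=[[[0, 0, 20, 0, 0, 0, 50], [0, 0, 20, 0, 0, 0, 50], [0, 0, 15, 0, 0, 0, 50], [0, 0, 8, 0, 0, 0, 50], [0, 0, 4, 0, 0, 0, 50], [0, 0, 0, 0, 0, 0, 50], [0, 0, 0, 0, 0, 0, 16], [0, 0, 0, 0, 0, 0, 16], [0, 0, 0, 0, 0, 0, 16], [0, 0, 0, 0, 0, 0, 16], [0, 0, 0, 0, 0, 0, 16], [0, 0, 0, 0, 0, 0, 16]]])

```text
time: 26.78
tool_pos: [0.4763, 0.1538, 0.0053]
tool_rot: [0.0, 0.937, 0.348, 0.001]
contact_force: [-0.3, 0.1, 5.5]
gripper_width: 0.296
grasp_force: 60.1
```

servo_tool(moves=[[[0, 0, -10, 0, 0, 0, 16], [0, 0, -30, 0, 0, 0, 16], [0, 0, -40, 0, 0, 0, 16], [0, 0, -40, 0, 0, 0, 16], [0, 0, -25, 0, 0, 0, 16], [0, 0, 0, 0, 0, 0, 16], [0, 0, 0, 0, 0, 0, 16]]])

```text
time: 27.65
tool_pos: [0.4744, 0.1534, 0.1478]
tool_rot: [-0.0, 0.937, 0.348, -0.001]
contact_force: [0.0, 0.2, -1.5]
gripper_width: 0.3
grasp_force: 59.5
```

```bash
python3 -c "
from h import *
go(658.5,-127,16,40.8)
"
```

```text
tcp [474.4 153.4 147.8] psi 40.76 turn [-0.08  0.13 -0.04] delta after turn [-43.9 332.6 131.8] w 25.6 grip 59.5 t 27.65
```

servo_tool(moves=[[[-2, 20, 0, 0, 0, 0, 16], [-6, 45, 0, 0, 0, 0, 16], [-7, 50, 0, 0, 0, 0, 16], [-7, 50, 0, 0, 0, 0, 16], [-7, 50, 0, 0, 0, 0, 16], [-7, 50, 0, 0, 0, 0, 16], [-5, 42, 0, 0, 0, 0, 16], [-3, 25, 0, 0, 0, 0, 16], [0, 0, 30, 0, 0, 0, 16], [0, 0, 40, 0, 0, 0, 16], [0, 0, 20, 0, 0, 0, 16], [0, 0, 0, 0, 0, 0, 16]]])

```text
time: 29.15
tool_pos: [0.657, -0.1266, 0.0562]
tool_rot: [-0.002, 0.937, 0.348, -0.002]
contact_force: [0.2, 0.2, -0.1]
gripper_width: 0.301
grasp_force: 59.5
```

servo_tool(moves=[[[0, 0, 0, 0, 0, 0, 16], [0, 0, 0, 0, 0, 0, 16]]])

```text
time: 29.4
tool_pos: [0.6603, -0.127, 0.0617]
tool_rot: [0.001, 0.937, 0.348, 0.001]
contact_force: [0.1, -1.0, -0.4]
gripper_width: 0.292
grasp_force: 59.5
```

```bash
python3 -c "
from h import *
go(658.5,-127,17.3,40.8)
"
```

```text
tcp [ 660.3 -127.    61.7] psi 40.77 turn [ 0.18 -0.11 -0.03] delta after turn [-1.4 -1.2 44.4] w 25.0 grip 59.5 t 29.4
```

servo_tool(moves=[[[-1, -1, 18, 0, 0, 0, 16], [0, 0, 12, 0, 0, 0, 16], [0, 0, 7, 0, 0, 0, 16], [0, 0, 3, 0, 0, 0, 16], [0, 0, 0, 0, 0, 0, 16], [0, 0, 0, 0, 0, 0, 16], [0, 0, 0, 0, 0, 0, 16]]])

```text
time: 30.28
tool_pos: [0.6579, -0.1266, 0.02]
tool_rot: [0.0, 0.937, 0.348, 0.0]
contact_force: [0.1, 0.1, -0.6]
gripper_width: 0.296
grasp_force: 59.5
```

servo_tool(moves=[[[0, 0, 1.5, 0, 0, 0, 16], [0, 0, 1.2, 0, 0, 0, 16], [0, 0, 0, 0, 0, 0, 16], [0, 0, 0, 0, 0, 0, 42], [0, 0, 0, 0, 0, 0, 42], [0, 0, 0, 0, 0, 0, 42], [0, 0, -10, 0, 0, 0, 42], [0, 0, -30, 0, 0, 0, 42], [0, 0, -40, 0, 0, 0, 50], [0, 0, -40, 0, 0, 0, 50], [0, 0, -10, 0, 0, 0, 50], [0, 0, 0, 0, 0, 0, 50]]])

```text
time: 31.78
tool_pos: [0.6578, -0.1266, 0.1474]
tool_rot: [0.0, 0.937, 0.348, 0.001]
contact_force: [-0.2, 0.0, -1.1]
gripper_width: 0.586
grasp_force: 0.0
```

```bash
python3 -c "
from h import *
f=grab('side')
c=np.array([(320,152),(265,190),(360,238),(413,200)],float)
q=np.c_[(c[:,0]+.5)/6-.5+235,(c[:,1]+.5)/5-.5+225]
P=ground(f,q,.057)[:,:2]*1000; e=np.roll(P,-1,0)-P
print(P.mean(0),np.linalg.norm(e,axis=1),np.degrees(np.arctan2(e[:,1],e[:,0]))%180)
go(481,33,140,-20.5)
g=grab('top')
im=g['image'][215:252,185:225]; hsv=cv2.cvtColor(g['image'],40)
for c in blobs(cv2.inRange(hsv,(0,0,0),(180,255,62)),185,215,225,250): print(cv2.boundingRect(c),rect(g,c,.057))
"
```

```text
[477.50651061  38.53039348] [28.45286672 38.15183985 27.1419026  38.7792678 ] [ 73.37734378 157.42178332  72.37860889 155.56144657]
tcp [ 656.9 -126.3  145.6] psi 40.76 turn [-4.000e-02  8.000e-02  6.126e+01] delta after turn [-220.6  -87.6    5.6] w 50.2 grip 0.0 t 31.82
```

servo_tool(moves=[[[0, 0, 0, 0, 0, 8.8, 50], [0, 0, 0, 0, 0, 8.8, 50], [0, 0, 0, 0, 0, 8.8, 50], [0, 0, 0, 0, 0, 8.8, 50], [0, 0, 0, 0, 0, 8.7, 50], [0, 0, 0, 0, 0, 8.7, 50], [0, 0, 0, 0, 0, 8.7, 50]]])

```text
time: 32.75
tool_pos: [0.6562, -0.1261, 0.1437]
tool_rot: [-0.0, 0.984, -0.181, -0.002]
contact_force: [0.6, 0.9, 0.3]
gripper_width: 0.584
grasp_force: 0.0
```

servo_tool(moves=[[[-20, -8, 0, 0, 0, 0, 50], [-45, -18, 0, 0, 0, 0, 50], [-48, -20, 0, 0, 0, 0, 50], [-48, -20, 0, 0, 0, 0, 50], [-42, -16, 0, 0, 0, 0, 50], [-20, -8, 0, 0, 0, 0, 55], [0, 0, 20, 0, 0, 0, 55], [0, 0, 30, 0, 0, 0, 55], [0, 0, 0, 0, 0, 0, 55], [0, 0, 0, 0, 0, 0, 55]]])

```text
time: 34.0
tool_pos: [0.4801, 0.036, 0.0965]
tool_rot: [0.0, 0.984, -0.178, -0.001]
contact_force: [0.7, -0.2, 0.9]
gripper_width: 0.642
grasp_force: 0.0
```

```bash
python3 -c "
from h import *
go(479.5,36,22,-20.5)
"
```

```text
tcp [480.1  36.   96.5] psi -20.55 turn [ 0.01  0.06 -0.05] delta after turn [-0.5  0.2 74.5] w 54.8 grip 0.0 t 34.0
```

servo_tool(moves=[[[0, 0, 20, 0, 0, 0, 55], [0, 0, 20, 0, 0, 0, 55], [0, 0, 20, 0, 0, 0, 55], [0, 0, 10, 0, 0, 0, 55], [0, 0, 4, 0, 0, 0, 55], [0, 0, 0, 0, 0, 0, 55], [0, 0, 0, 0, 0, 0, 16], [0, 0, 0, 0, 0, 0, 16], [0, 0, 0, 0, 0, 0, 16], [0, 0, 0, 0, 0, 0, 16], [0, 0, 0, 0, 0, 0, 16], [0, 0, 0, 0, 0, 0, 16]]])

```text
time: 35.5
tool_pos: [0.4809, 0.0359, 0.0236]
tool_rot: [0.0, 0.984, -0.178, 0.001]
contact_force: [-1.3, -1.0, 5.3]
gripper_width: 0.301
grasp_force: 59.2
```

servo_tool(moves=[[[0, 0, -10, 0, 0, 0, 16], [0, 0, -30, 0, 0, 0, 16], [0, 0, -40, 0, 0, 0, 16], [0, 0, -40, 0, 0, 0, 16], [0, 0, -20, 0, 0, 0, 16], [0, 0, 0, 0, 0, 0, 16], [0, 0, 0, 0, 0, 0, 16]]])

```text
time: 36.38
tool_pos: [0.4793, 0.0362, 0.1611]
tool_rot: [0.0, 0.984, -0.178, -0.001]
contact_force: [0.3, -0.1, -2.4]
gripper_width: 0.305
grasp_force: 59.2
```

```bash
python3 -c "
from h import *
go(660.5,-202,34,-20.5)
"
```

```text
tcp [479.3  36.2 161.1] psi -20.54 turn [ 0.03  0.14 -0.04] delta after turn [253.2 159.6 127.1] w 26.0 grip 59.2 t 36.38
```

servo_tool(moves=[[[20, 12, 0, 0, 0, 0, 16], [40, 25, 0, 0, 0, 0, 16], [42, 27, 0, 0, 0, 0, 16], [42, 27, 0, 0, 0, 0, 16], [42, 27, 0, 0, 0, 0, 16], [40, 25, 0, 0, 0, 0, 16], [25, 16, 0, 0, 0, 0, 16], [0, 0, 0, 0, 0, 0, 16], [0, 0, 30, 0, 0, 0, 16], [0, 0, 40, 0, 0, 0, 16], [0, 0, 20, 0, 0, 0, 16], [0, 0, 0, 0, 0, 0, 16]]])

```text
time: 37.88
tool_pos: [0.6577, -0.2001, 0.0698]
tool_rot: [-0.001, 0.984, -0.178, -0.003]
contact_force: [0.3, 0.8, -2.4]
gripper_width: 0.307
grasp_force: 59.1
```

servo_tool(moves=[[[0, 0, 0, 0, 0, 0, 16], [0, 0, 0, 0, 0, 0, 16]]])

```text
time: 38.12
tool_pos: [0.6609, -0.2015, 0.0752]
tool_rot: [0.0, 0.984, -0.178, 0.002]
contact_force: [0.2, 0.3, -2.0]
gripper_width: 0.305
grasp_force: 59.1
```

```bash
python3 -c "
from h import *
go(660.5,-202,35.6,-20.5)
"
```

```text
tcp [ 660.9 -201.5   75.2] psi -20.53 turn [ 0.01 -0.22 -0.03] delta after turn [-0.2  0.6 39.6] w 26.1 grip 59.1 t 38.12
```

servo_tool(moves=[[[0, 0, 16, 0, 0, 0, 16], [0, 0, 10, 0, 0, 0, 16], [0, 0, 7, 0, 0, 0, 16], [0, 0, 3, 0, 0, 0, 16], [0, 0, 0, 0, 0, 0, 16], [0, 0, 0, 0, 0, 0, 16], [0, 0, 0, 0, 0, 0, 16]]])

```text
time: 39.0
tool_pos: [0.6598, -0.201, 0.0371]
tool_rot: [0.0, 0.984, -0.178, 0.0]
contact_force: [-0.1, 0.8, -1.7]
gripper_width: 0.304
grasp_force: 59.1
```

servo_tool(moves=[[[0, 0, 1.5, 0, 0, 0, 16], [0, 0, 0, 0, 0, 0, 16], [0, 0, 0, 0, 0, 0, 40], [0, 0, 0, 0, 0, 0, 40], [0, 0, 0, 0, 0, 0, 40], [0, 0, -10, 0, 0, 0, 40], [0, 0, -30, 0, 0, 0, 40], [0, 0, -40, 0, 0, 0, 50], [0, 0, -40, 0, 0, 0, 50], [-40, 0, -30, 0, 0, 0, 50], [-50, 0, 0, 0, 0, 0, 50], [-50, 0, 0, 0, 0, 0, 50]]])

```text
time: 40.5
tool_pos: [0.5277, -0.1516, 0.1869]
tool_rot: [0.0, 0.984, -0.178, 0.001]
contact_force: [-0.3, -0.6, -0.8]
gripper_width: 0.584
grasp_force: 0.0
```

servo_tool(moves=[[[-50, 0, 0, 0, 0, 0, 50], [-50, 0, 0, 0, 0, 0, 50], [0, 0, 0, 0, 0, 0, 50], [0, 0, 0, 0, 0, 0, 50]]])

```text
time: 41.0
tool_pos: [0.4356, -0.1171, 0.1864]
tool_rot: [0.0, 0.984, -0.178, 0.001]
contact_force: [-0.5, -0.8, 0.3]
gripper_width: 0.587
grasp_force: 0.0
```

```bash
python3 -c "
from h import *
g=grab('top'); f=grab('side')
a=cv2.resize(g['image'][145:195,175:335],None,fx=5,fy=5,interpolation=2); b=cv2.resize(f['image'][170:290,170:330],None,fx=5,fy=2.9,interpolation=2)
cv2.imwrite('pics/end.png',np.vstack([a,b]))
ys=cv2.inRange(cv2.cvtColor(g['image'],40),(15,40,100),(40,255,255))
for c in blobs(ys,180,145,330,200,15): print(cv2.boundingRect(c),rect(g,c,.022))
go(0,0,0)
"
```

```text
(203, 163, 10, 10) (654.2, 32.1, 24.1, 23.7, 0.6)
(231, 161, 10, 14) (654.1, -41.9, 33.1, 19.7, 19.2)
tcp [ 436.  -117.3  186.1] psi -20.54 turn [ 0.   -0.08 -0.  ] delta after turn [-449.4   43.2  186.1] w 50.0 grip 0.0 t 41.1
```

View pics/end.png

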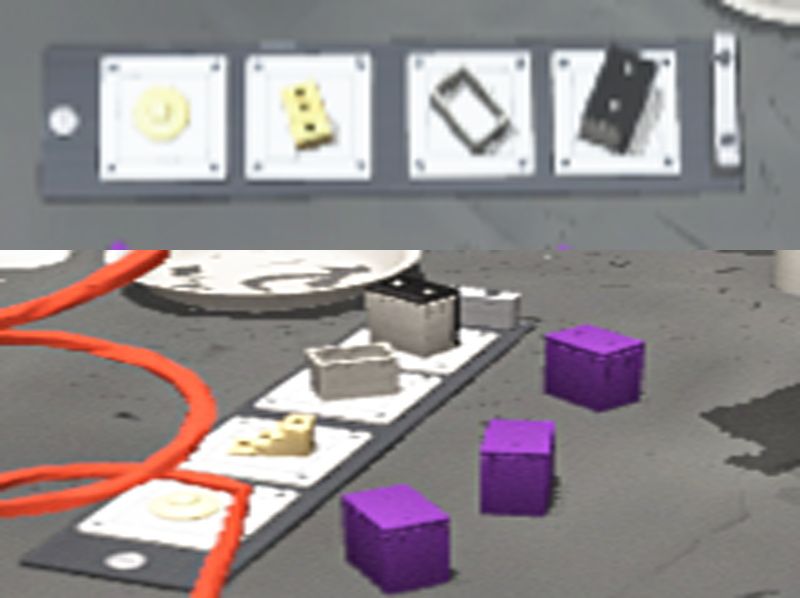

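All four stand upright in the right order: knob, step block, sleeve, then the housing block next to the stop. I'll check the centres of the sleeve's top (crop (471,111)) and the housing block's top (crop (623,84)).

```bash
python3 -c "
from h import *
g=grab('top'); f=grab('side')
c=lambda u,v:((u+.5)/5-.5+175,(v+.5)/5-.5+145)
print('sleeve',ground(g,[c(471,111)],.048)*1000,'housing',ground(g,[c(623,84)],.069)*1000)
s=lambda u,v:((u+.5)/5-.5+170,(v-250+.5)/2.9-.5+170)
print('side sleeve',ground(f,[s(352,357)],.048)*1000,'housing',ground(f,[s(413,290)],.069)*1000)
r=cv2.inRange(cv2.cvtColor(g['image'],40),(0,120,80),(8,255,255))
for b in blobs(r,360,205,400,240,10): print('cap',cv2.boundingRect(b))
"
```

```text
sleeve [[ 651.08552864 -127.33972911   48.        ]] housing [[ 660.45112622 -202.95704748   69.        ]]
side sleeve [[ 652.75483476 -119.51236112   48.        ]] housing [[ 655.18620683 -194.94900504   69.        ]]
cap (380, 218, 10, 7)
```

```bash
python3 -c "
from plant import manip
print(manip.job_done())"
```

```text
the job is handed in; nothing more can be done
None
```

I handed the job in at about 41 s of the 96 s allowed: counting from the stop, the plates hold the housing block, sleeve, step block and knob, all upright and released within about 8 mm of their plate centres by the cameras (13 mm allowed), and the oil bottle was not touched; no verdict came back.

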